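Seat and lock the specimen carousel of a classroom microscope

TASK

The specimen carousel sits high on the microscope's spindle because its slots miss the drive lugs. Turn it, without lifting it, until it drops fully home on the spindle, then press down the latch's lock tab and slide the latch all the way in over the disc so that it locks. Leave everything else on the bench where it stands.

Things in the scene. Friction and masses are not known exactly. Their poses are not given: they have to be found in the camera images.
- unit: Microscope base fixed on the bench: white casing spanning x -100 to +110 and y -195 to +165 mm in its own frame, top 50 mm above the bench. Origin on the bench under the spindle axis, z up. On it a grey round seat 156 mm across, top at 56 mm; the carousel belongs flat on this seat. Latch and rail lie on the -y side, 96 to 191 mm from the axis, rail walls up to 84 mm.
- spindle_top (a point): Top centre of the upright steel spindle, 25 mm thick, 108 mm above the bench. The carousel's bore is over it.
- lug_pointer (a point): Outer end, top edge, of the largest of three steel drive lugs, each 12 mm wide, tops at 68 mm (12 mm above the seat). This one lies in the unit's +x direction, 66 to 94 mm from the axis, so it shows beyond the carousel's rim as a pointer. The others: at 120 degrees counter-clockwise, 36 to 45 mm from the axis; at 240 degrees, 49 to 59 mm.
- column_foot (a point): Foot (centre, at 50 mm height) of the white column, 50 mm square, 135 mm from the axis at 60 degrees counter-clockwise from the unit's +x, one face towards the axis. It is fixed and rises to 310 mm; from its top the head, up to 390 mm high, reaches away from the spindle.
- carousel: Loose black disc 160 mm across, 10 mm thick, 0.3 to 0.5 kg, hub 38 mm thick up to 40 mm. Origin on its axis at the underside, z up. Its three slots fit the lugs only when its +x points along the unit's +x (within 2 degrees; one position per turn). Else it rests on the lug tops, origin at 68 mm; lined up it drops 12 mm onto the seat (origin at 56 mm) and then turns no further.
- notch (a point): Mouth, on the rim at the top face, of the one slot open at the rim: 18 mm wide, along the carousel's +x, from 61 mm out. The carousel drops when this notch is over the pointer lug. The other two slots are closed windows 18 mm wide, at 120 degrees (34 to 47 mm out) and 240 degrees (47 to 61 mm out).
- latch (a joint): Latch travel towards the spindle (unit's +y): 0 m open, as at the start, 0.036 m fully in. Slides with about 1 N once unlocked.
- tongue_tip (a point): Tip of the latch's steel tongue: 24 mm wide, underside 69, top 77 mm above the bench; 96 mm from the axis when open, 60 mm when fully in, then over the disc. It runs against the disc's edge if the carousel is still high.
- lock_tab (a joint): Downward travel of the sprung lock tab on the latch: 0 m up (locking), 0.008 m pressed to its stop. It must be pressed more than 0.005 m for the latch to leave either end and to slide freely; this takes 2 N at first, 6 N at the stop. Let go at either end, it springs up by itself.
- tab_pad (a point): Centre of the flat top of the lock tab, 100 mm above the bench when up; it rides with the latch, 153 mm from the axis when open, 117 mm when in, on the unit's -y side. Flat: 42 mm across the slide, 46 mm along it. At its spindle end a cross rib stands 12 mm above the flat, its face 23 mm from this point; it can be pushed against.
- post0 (a point): Top centre of an aluminium finger post of the carousel: 14 mm thick, 35 mm high above the disc's top face, 60 mm from the axis, 60 degrees counter-clockwise from the carousel's +x. The carousel can be pushed round by it, either way, with 2 to 4 N if pushed squarely along its arc; an oblique push loads the spindle and binds.
- post1 (a point): Top centre of an aluminium finger post of the carousel: 14 mm thick, 35 mm high above the disc's top face, 60 mm from the axis, 180 degrees counter-clockwise from the carousel's +x. The carousel can be pushed round by it, either way, with 2 to 4 N if pushed squarely along its arc; an oblique push loads the spindle and binds.
- post2 (a point): Top centre of an aluminium finger post of the carousel: 14 mm thick, 35 mm high above the disc's top face, 60 mm from the axis, 300 degrees counter-clockwise from the carousel's +x. The carousel can be pushed round by it, either way, with 2 to 4 N if pushed squarely along its arc; an oblique push loads the spindle and binds.
- wash_bottle: White bottle, 64 mm thick, 200 mm tall, standing on the bench; origin at the underside. Bystander.
- stain_jar: Amber jar, 48 mm thick, 70 mm tall, on the bench; origin at the underside. Bystander.
- beaker: Glass beaker, 72 mm wide, 100 mm tall, on the bench; origin at the underside. Bystander.
- slide_box: Wooden box 87 x 122 x 37 mm on the bench; origin at the underside. Bystander.
- objective_case: Round case, 36 mm thick, 52 mm tall, standing on top of the unit's casing (underside at 50 mm); origin at the underside. Bystander.
- petri_dish: Glass dish, 90 mm wide, 16 mm tall, on the bench; origin at the underside. Bystander.
- brush: Brush 170 mm long lying on the bench. Bystander.

How it is judged:
By the outcome, as a careful person would: the job done as asked, in the order asked, and still so for the second after the job is handed in, with the robot touching nothing.
It also fails if it takes over 61 s, if anything falls off the work surface, if the arm or the gripper's body presses on something with over 40 N, if the wrist force passes 120 N, or if a joint passes its speed limit or range.

ROBOT

A 6-joint arm with a two-finger parallel gripper is mounted at the origin on the work surface. World frame = base frame: x ahead of the robot, y to its left, z up, the work surface at z = 0. Lengths are in mm, angles in degrees, forces in N, time in s.
With the tool pointing down it reaches from about 350 to 850 mm from the base axis. Payload 8.1 kg.
Tool frame: the origin (TCP) lies midway between the tips of the shut fingers; the grasp point (between the pads) lies 19 mm behind it (r.pinch_z is the distance from the TCP to the grasp point, in mm); z points along the fingers, y is the line along which they close (so a half turn about z gives the same grasp; the last joint's range is limited). The gripper opens to 85 mm and grips with 20 to 120 N. Pads are 22 mm wide; open, the fingers measure 114 mm over their backs; the gripper's body (76 mm by 85 mm) begins 54 mm behind the grasp point. The pads swing forward as they close: fully open they stand 13 mm farther back than shut.
Start: joints at [-68.09, 7.471, 85.268, -0, 87.261, -4.893], TCP at [270.574, -535.532, 193.692] pointing down, gripper open.
Joint ranges: [-169.43, 169.43], [-51.17, 129.36], [1.28, 143.12], [-76.62, 256.62], [0, 156.53], [-152.29, 152.29]. Speed limits (degrees/s): [136.94, 136.94, 159.86, 180, 180, 180].

INTERFACE

Orientations are given as [roll, pitch, yaw] about the fixed x, y, z axes, in that order (R = Rz(yaw) Ry(pitch) Rx(roll)).
In Python, from bench import sensors, optics, job, r gives the robot as it stands.
- The arm moves only by the tool play_rows, never from a script. Its argument "motion" is a list that holds one entry, the list of rows, each a list of 6 numbers: the shift along the tool's x, y, z in cm, then the turn, a rotation vector about the tool's x, y, z in degrees. In form: [[[x, y, z, ax, ay, az], ...]]. A call has 1 to 5 rows; each row is the pose to reach, as a shift and turn from the pose commanded when the call began, along the tool's axes at that moment; what a row does not reach only later rows make up. A row lasts 1/10 s, in which the tool goes at most 50 mm and 8.59 degrees, less where a joint would pass 70% of its speed; a pose out of reach is approached as far as the arm can. A call with a gripper value outside its range is refused whole. "jaw" is the opening, from 0 (shut) to 1 (fully open), set as the call begins (left out, the last holds). The fingers move at their own pace and stop on an object; "squeeze" is the grip in N (left out, the last holds). Time passes only in rows, so rows that repeat a pose let the fingers close. It gives the time, the measured TCP pose, the force, the opening and the grip force at its end, in the units of the state.
- sensors.sense(): the state, without advancing time (a new reading comes with each control period).
- optics.snapshot(name): name is "scene" or "top" or "wrist"; returns a dict with "pixels" (480x640x3 uint8, red, green, blue), "mtx" (3x3 intrinsics, pixels), "R" (3x3) and "t" (3): a world point X has camera coordinates R X + t; the wrist camera has in their place "T_tool_cam" (4x4, takes a point from camera to tool coordinates, whose origin is the TCP and whose axes are the flange's). Camera axes: x right, y down, z forward; pixel columns grow to the right and rows downward; lengths in mm; the calibration is good to about 2 mm. A picture is of the moment at which its call begins: read the wrist's pose just before it. There is no depth.
- job.hand_in(): hands the job in; it is judged then, once.
The state is a dict: "time": time; "joint_pos": joint angles; "qd": joint speeds; "joint_efforts": joint torques, N m; "tool_pos": TCP position; "tcp_rot": TCP orientation; "ft_force": force on the tool from outside, world axes, zero at the start; "wrist_torque": the same for the moment, N m; "finger_gap": finger opening in mm; "grip_force": force on a finger pad.
Only numpy, scipy, OpenCV 4.12 (cv2) and the standard library are available. Lean on these libraries where they do the work, as an engineer would, in place of code of your own. Each camera call takes 0.05 s, during which the arm holds its last target. There are 200 camera calls.

## Working session

There is one attempt and no reset: what is moved stays moved. The work goes in short steps, Python scripts to look and compute and a tool call to move; the robot and the scene stay as the last step left them, time stands still between calls to the robot, and variables do not carry over. Pictures are saved under pics/ and viewed, at most 10 in all, crops included, and the job is handed in when it is done.

Besides the shell and the picture viewer there is one more tool, called after "Call:" as name(argument=value, ...) on one line, values as JSON. play_rows: Moves the arm, as the interface text tells. Its arguments: {"type":"object","properties":{"motion":{"type":"array","items":{"type":"array","items":{"type":"array","items":{"type":"number"}}}},"jaw":{"type":"number"},"squeeze":{"type":"number"}},"required":["motion"]}

```bash
mkdir -p pics; ls; python3 - <<'E'
from bench import sensors, optics, job, r
import cv2,pickle
s=sensors.sense();print(s)
d={}
for n in("scene","top","wrist"):
    d[n]=optics.snapshot(n); cv2.imwrite(f"pics/{n}0.png",d[n]["pixels"][:,:,::-1])
    print(n,{k:v for k,v in d[n].items() if k!="pixels"})
pickle.dump(d,open("s0.pkl","wb"))
E
```

```text
pics
{'time': 0.0, 'joint_pos': array([-6.80882219e+01,  7.51692947e+00,  8.53297514e+01, -6.99400980e-06,
        8.72603352e+01, -4.89302874e+00]), 'qd': array([ 0.09790045,  0.03974353,  0.08930934, -0.01965463,  0.03600627,
       -0.01272044]), 'joint_efforts': array([ 1.94902168e-03, -5.69389987e+01, -5.00555706e+01,  9.91979687e-05,
        1.42883405e-02, -3.12701775e-05]), 'tool_pos': array([ 270.36030669, -534.94347861,  192.6209738 ]), 'tcp_rot': array([-1.79893373e+02, -9.12104589e-03,  2.68047987e+01]), 'ft_force': array([-0.76489237, -0.37366722,  0.62897347]), 'wrist_torque': array([ 0.03543028,  0.00412709, -0.00848902]), 'grip_force': 0.0, 'finger_gap': 85.19264898438952}
scene {'mtx': array([[622.00875339,   0.        , 318.4854512 ],
       [  0.        , 622.00875339, 235.32067612],
       [  0.        ,   0.        ,   1.        ]]), 'R': array([[-0.99906867,  0.04191958,  0.01022426],
       [ 0.02948669,  0.8362903 , -0.54749344],
       [-0.03150114, -0.54668206, -0.83674751]]), 't': array([ 585.75000292,  -45.65398853, 1362.81833494])}
top {'mtx': array([[479
[... 175 characters left out ...]
990385,  0.00371915],
       [-0.99722361,  0.01305054, -0.07331271],
       [ 0.07325713, -0.00468821, -0.99730207]]), 't': array([ 80.6297965 , 590.53556591, 997.16089998])}
wrist {'mtx': array([[429.88873034,   0.        , 315.05333918],
       [  0.        , 429.88873034, 239.77776799],
       [  0.        ,   0.        ,   1.        ]]), 'T_tool_cam': array([[ 9.41220134e-04, -9.51254937e-01, -3.08404213e-01,
         7.84186180e+01],
       [ 9.99999365e-01,  7.04086618e-04,  8.80187925e-04,
         7.70770003e-01],
       [-6.20139830e-04, -3.08404845e-01,  9.51254996e-01,
        -1.79263276e+02],
       [ 0.00000000e+00,  0.00000000e+00,  0.00000000e+00,
         1.00000000e+00]])}
```

View pics/scene0.png

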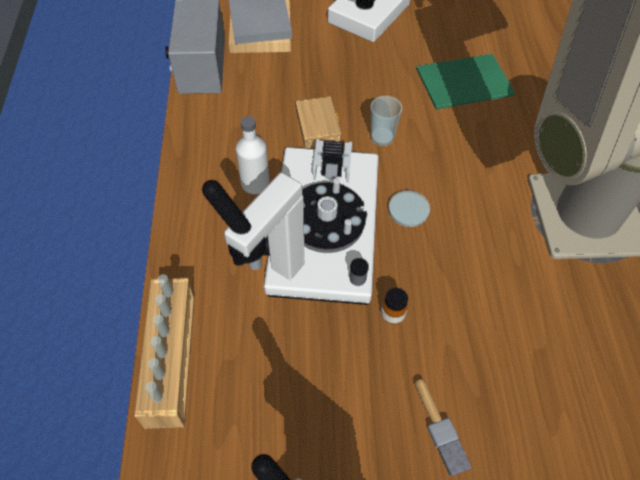

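View pics/top0.png

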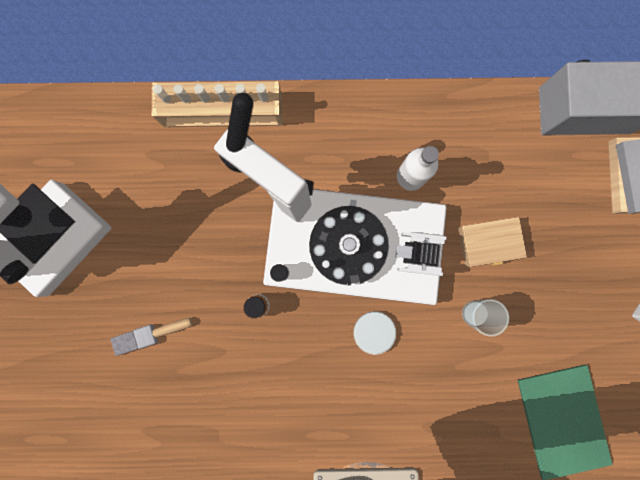

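```bash
python3 - <<'E'
import cv2
a=cv2.imread("pics/top0.png")[180:310,255:455]; cv2.imwrite("pics/topc.png",cv2.resize(a,None,fx=4,fy=4,interpolation=cv2.INTER_CUBIC))
E
```

```text
(no output)
```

View pics/topc.png

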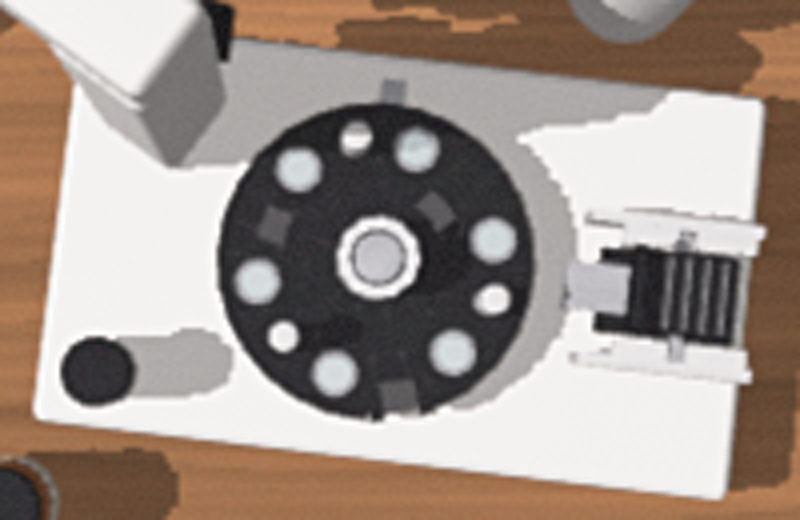

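```bash
cat >h.py <<'E'
import numpy as np,cv2,pickle
from scipy.spatial.transform import Rotation as Ro
def cast(d,px,z,tool=None):
    "pixel -> world point at height z; tool=(pos,rpy) for the wrist camera"
    v=np.linalg.inv(d["mtx"])@[px[0],px[1],1]
    if tool is None: R=np.array(d["R"]).T; c=-R@d["t"]
    else:
        Rt=Ro.from_euler("xyz",tool[1],degrees=True).as_matrix(); T=d["T_tool_cam"]
        R=Rt@T[:3,:3]; c=Rt@T[:3,3]+tool[0]
    v=R@v; return c+v*(z-c[2])/v[2]
ang=lambda v:np.degrees(np.arctan2(v[1],v[0]))
E
python3 - <<'E'
from h import *
d=pickle.load(open("s0.pkl","rb"))["top"]
P=lambda x,y,z:cast(d,(255+(x-1.5)/4,180+(y-1.5)/4),z)[:2]
s=P(377,258,108);l=P(395,80,68)
print("spindle",s,"lug",l,np.linalg.norm(l-s),ang(l-s))
a,b,c=P(765,98,50),P(722,498,50),P(35,415,50)
print(a,b,c,ang(a-b),np.linalg.norm(a-b),ang(c-b)-90,np.linalg.norm(c-b))
u=np.radians(ang(c-b)-90);R=np.array([[np.cos(u),-np.sin(u)],[np.sin(u),np.cos(u)]])
print("origin from corners",b-R@[-100,-195],c-R@[-100,165],a-R@[110,-195])
for n,q,z in(("post1",(356,134),113),("post0?",(492,297),113),("post2?",(283,336),113),("notch",(399,413),78),("win",(275,223),78),("win",(437,212),78),("tip",(566,283),77)):
    w=P(*q,z);print(n,w,np.linalg.norm(w-s),ang(w-s))
for n in ("brush","x"):pass
E
```

```text
spindle [575.16497871  31.24051282] lug [668.51402258  18.54626869] 94.20821528126226 -7.743971812124255
[ 659.43830903 -174.65888443] [ 453.46308916 -146.13537672] [500.47782147 205.01335695] -7.884193359430053 207.94081296009261 -7.625886988967096 354.28211669893506
origin from corners [578.45598064  33.86955954] [577.69719339  28.20224701] [576.2885069   33.21393824]
post1 [635.28148506  40.67815218] 60.852800857638606 8.921995476460406
post0? [555.27257739 -23.68561164] 58.417349976827964 -109.90868914556827
post2? [537.81565865  77.3883488 ] 59.36829519900156 128.98465415513766
notch [499.50205475  20.06852651] 76.48327490370768 -171.6006982813735
win [595.31713875  80.65480932] 53.365553060960906 67.81336096264643
win [599.79807295  -0.78363797] 40.40217278510225 -52.432383537314
tip [563.30012708 -64.90789614] 96.87771286719553 -97.03481673611077
```

```bash
cat >>h.py <<'E'
S=np.array([576.,31.]); U=-7.7
def rows(s,targets):
    "targets: world (x,y,z,yaw) -> rows in cm/deg from the measured pose s"
    R=Ro.from_euler("xyz",s["tcp_rot"],degrees=True)
    for x,y,z,w in targets:
        d=R.inv().apply(np.array([x,y,z])-s["tool_pos"])/10
        t=(R.inv()*Ro.from_euler("xyz",[180,0,w],degrees=True)).as_rotvec(degrees=True)
        print([round(float(v),2) for v in d]+[round(float(v),1) for v in t])
def arc(a,r=60,z=86,yo=180):  # over the post at world angle a
    return (S[0]+r*np.cos(np.radians(a)),S[1]+r*np.sin(np.radians(a)),z,a+yo)
def st(s): print(s["time"],s["tool_pos"].round(1),s["tcp_rot"].round(1),"F",s["ft_force"].round(1),s["finger_gap"].round(1))
E
python3 - <<'E'
from h import *
from bench import sensors
s=sensors.sense(); st(s); rows(s,[arc(-110,z=190)])
E
```

```text
Traceback (most recent call last):
  File "h.py", line 22, in st
    def st(s): print(s["time"],s["tool_pos"].round(1),s["tcp_rot"].round(1),"F",s["ft_force"].round(1),s["finger_gap"].round(1))
                                                                                                       ^^^^^^^^^^^^^^^^^^^^^
AttributeError: 'float' object has no attribute 'round'
```

```bash
sed -i 's/s\["finger_gap"\].round(1)/round(s["finger_gap"],1)/' h.py
python3 - <<'E'
from h import *
from bench import sensors
s=sensors.sense(); st(s); rows(s,[arc(-110,z=190)])
E
```

```text
0.15 [ 270.4 -535.1  192.9] [-179.9   -0.    26.8] F [0.6 0.6 0. ] 85.6
[48.43, -32.64, 0.34, -0.1, -0.0, -43.2]
```

Call:
play_rows(motion=[[[48.4,-32.6,0.3,0,0,-43],[48.4,-32.6,0.3,0,0,-43],[48.4,-32.6,0.3,0,0,-43],[48.4,-32.6,0.3,0,0,-43],[48.4,-32.6,0.3,0,0,-43]]], jaw=0.4)

```text
time: 0.65
tool_pos: [393.1, -315.5, 192.2]
tcp_rot: [-180.0, -0.0, 70.1]
ft_force: [1.0, -1.3, -0.0]
finger_gap: 34.3
grip_force: 0.0
```

```bash
python3 - <<'E'
from h import *
from bench import sensors
s=sensors.sense(); st(s); rows(s,[arc(-110,z=190)])
E
```

```text
0.65 [ 393.1 -315.5  192.2] [-180.    -0.    70.1] F [ 1.  -1.3 -0. ] 34.3
[32.81, 5.4, 0.22, -0.0, -0.0, 0.1]
```

Call:
play_rows(motion=[[[32.8,5.4,0.2,0,0,0],[32.8,5.4,0.2,0,0,0],[32.8,5.4,0.2,0,0,0],[32.8,5.4,0.2,0,0,0],[32.8,5.4,0.2,0,0,0]]])

```text
time: 1.15
tool_pos: [516.6, -97.9, 190.8]
tcp_rot: [180.0, 0.0, 69.8]
ft_force: [0.5, -0.8, 0.7]
finger_gap: 34.2
grip_force: 0.0
```

```bash
python3 - <<'E'
from h import *
from bench import sensors
s=sensors.sense(); st(s); rows(s,[arc(-110,z=190)])
E
```

```text
1.15 [516.6 -97.9 190.8] [180.    0.   69.8] F [ 0.5 -0.8  0.7] 34.2
[8.15, 1.14, 0.08, 0.0, 0.0, -0.2]
```

Call:
play_rows(motion=[[[8.15,1.1,0.1,0,0,0],[8.15,1.1,0.1,0,0,0],[8.15,1.1,0.1,0,0,0]]])

```text
time: 1.45
tool_pos: [555.5, -23.2, 189.3]
tcp_rot: [-179.9, -0.1, 70.0]
ft_force: [-0.7, -0.4, -0.5]
finger_gap: 34.2
grip_force: 0.0
```

```bash
python3 - <<'E'
from h import *
from bench import sensors,optics
s=sensors.sense(); st(s); rows(s,[arc(-110,z=86)])
d=optics.snapshot("wrist");d["tool"]=(s["tool_pos"],s["tcp_rot"]);pickle.dump(d,open("w1.pkl","wb"));cv2.imwrite("pics/w1.png",d["pixels"][:,:,::-1])
E
```

```text
1.45 [555.5 -23.2 189.3] [-1.799e+02 -1.000e-01  7.000e+01] F [-0.7 -0.4 -0.5] 34.2
[-0.21, 0.08, 10.33, -0.1, -0.1, 0.0]
```

View pics/w1.png

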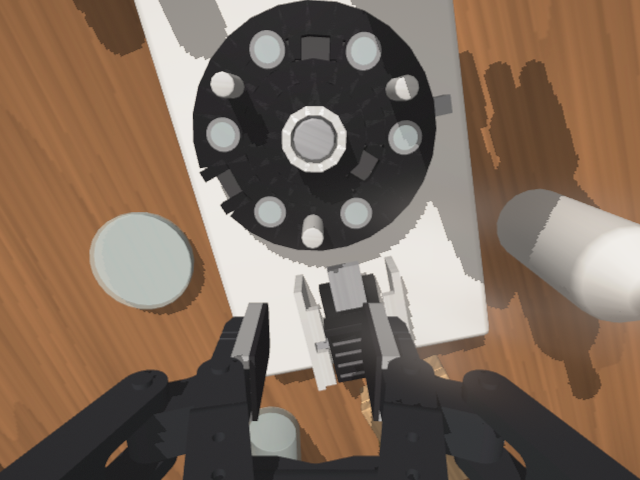

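```bash
python3 - <<'E'
from h import *
d=pickle.load(open("w1.pkl","rb"))
P=lambda q,z:cast(d,q,z,d["tool"])[:2]
s=P((314,139),108);print("s",s)
for n,q,z in(("post0",(313,238),113),("post1",(408,88),113),("post2",(223,83),113),("lug",(451,103),68),("tip",(352,308),77),("tip0",(341,268),77)):
    w=P(q,z);print(n,w,np.linalg.norm(w-s),ang(w-s))
E
```

```text
s [574.28844238  29.84784305]
post0 [553.25727046 -26.295277  ] 59.95298258888001 -110.5359132451436
post1 [633.54992215  38.54406822] 59.89613774870897 8.348189902473694
post2 [537.0409015   76.31004586] 59.54927028488363 128.71824480957963
lug [666.85867826  17.73444729] 93.35942870194835 -7.455152135935042
tip [557.82909354 -98.85868932] 129.7546979494831 -97.28758812314106
tip0 [560.48496302 -65.49881505] 96.34065213173126 -98.23756469878872
```

```bash
sed -i 's/^S=.*/S=np.array([575.,30.5]); U=-7.6/' h.py; python3 - <<'E'
from h import *
from bench import sensors
s=sensors.sense(); st(s); rows(s,[arc(-110.5,z=87)])
E
```

```text
1.5 [554.7 -25.3 189.3] [-179.9    0.    70. ] F [-0.2 -1.  -0.5] 34.0
[-0.07, -0.05, 10.23, -0.1, 0.0, 0.5]
```

Call:
play_rows(motion=[[[-0.05,-0.05,4,0,0,0.5],[-0.05,-0.05,8,0,0,0.5],[-0.05,-0.05,10,0,0,0.5],[-0.05,-0.05,10.2,0,0,0.5]]])

```text
time: 1.9
tool_pos: [550.4, -28.3, 83.8]
tcp_rot: [-179.6, 0.1, 69.2]
ft_force: [-1.2, -0.2, -0.9]
finger_gap: 34.5
grip_force: 0.0
```

```bash
python3 - <<'E'
from h import *
from bench import sensors
s=sensors.sense(); st(s); rows(s,[arc(-110.5+a,z=87) for a in (4,8,12,16,20)])
E
```

```text
1.9 [550.4 -28.3  83.8] [-1.796e+02  1.000e-01  6.920e+01] F [-1.2 -0.2 -0.9] 34.5
[0.39, 0.66, -0.32, -0.4, 0.1, -4.3]
[0.43, 1.08, -0.33, -0.4, 0.1, -8.3]
[0.51, 1.49, -0.33, -0.4, 0.1, -12.3]
[0.61, 1.9, -0.33, -0.4, 0.1, -16.3]
[0.74, 2.29, -0.34, -0.4, 0.0, -20.3]
```

Call:
play_rows(motion=[[[0,0,0,0,0,0],[0,0,0,0,0,0]]])

```text
time: 2.1
tool_pos: [555.2, -28.3, 90.0]
tcp_rot: [179.8, -0.0, 69.2]
ft_force: [0.4, 0.3, 1.0]
finger_gap: 34.2
grip_force: 0.0
```

```bash
python3 - <<'E'
from h import *
from bench import sensors
s=sensors.sense(); st(s); rows(s,[arc(-110.5+a,z=87) for a in (4,8,12,16,20)])
E
```

```text
2.1 [555.2 -28.3  90. ] [179.8  -0.   69.2] F [0.4 0.3 1. ] 34.2
[0.22, 0.21, 0.3, 0.2, -0.0, -4.3]
[0.27, 0.63, 0.3, 0.2, -0.0, -8.3]
[0.34, 1.04, 0.3, 0.2, -0.0, -12.3]
[0.44, 1.45, 0.3, 0.2, -0.0, -16.3]
[0.58, 1.85, 0.3, 0.2, -0.0, -20.3]
```

Call:
play_rows(motion=[[[0,0,0,0,0,0],[0,0,0,0,0,0],[0,0,0,0,0,0],[0,0,0,0,0,0],[0,0,0,0,0,0]]])

```text
time: 2.6
tool_pos: [554.0, -27.5, 88.0]
tcp_rot: [180.0, -0.0, 69.3]
ft_force: [-0.6, 0.8, 0.6]
finger_gap: 33.9
grip_force: 0.0
```

```bash
python3 - <<'E'
from h import *
from bench import sensors
s=sensors.sense(); st(s); rows(s,[arc(-110.5+a,z=87) for a in (4,8,12,16,20)])
E
```

```text
2.6 [554.  -27.5  88. ] [180.   -0.   69.3] F [-0.6  0.8  0.6] 33.9
[0.19, 0.36, 0.1, 0.0, -0.0, -4.2]
[0.23, 0.77, 0.1, 0.0, -0.0, -8.2]
[0.31, 1.18, 0.1, 0.0, -0.0, -12.2]
[0.41, 1.59, 0.1, 0.0, -0.0, -16.2]
[0.54, 1.99, 0.1, 0.0, -0.0, -20.2]
```

```bash
cat >>h.py <<'E'
def arc(p,off=10,z=87,r=60):
    e=np.array([np.cos(np.radians(p)),np.sin(np.radians(p))]); q=S+r*e+off*np.array([-e[1],e[0]])
    return (q[0],q[1],z,p+180)
def plan(cmd,targets):
    rows(dict(tool_pos=np.array(cmd[:3]),tcp_rot=[180,0,cmd[3]]),targets)
E
python3 - <<'E'
from h import *
c=(554,-27.5,88,69.3)
for k in range(4):
    t=[arc(-110.5+25*k+5*i) for i in range(1,6)]; plan(c,t); print(); c=t[-1]
E
```

```text
[0.28, 1.45, 0.1, -0.0, 0.0, -5.2]
[0.44, 1.96, 0.1, 0.0, 0.0, -10.2]
[0.64, 2.45, 0.1, 0.0, 0.0, -15.2]
[0.88, 2.92, 0.1, 0.0, 0.0, -20.2]
[1.16, 3.37, 0.1, -0.0, 0.0, -25.2]

[0.11, 0.52, 0.0, 0.0, 0.0, -5.0]
[0.26, 1.03, 0.0, 0.0, 0.0, -10.0]
[0.46, 1.52, 0.0, 0.0, 0.0, -15.0]
[0.7, 1.99, 0.0, 0.0, 0.0, -20.0]
[0.98, 2.44, 0.0, 0.0, 0.0, -25.0]

[0.11, 0.52, 0.0, -0.0, 0.0, -5.0]
[0.26, 1.03, 0.0, 0.0, 0.0, -10.0]
[0.46, 1.52, 0.0, 0.0, 0.0, -15.0]
[0.7, 1.99, 0.0, 0.0, 0.0, -20.0]
[0.98, 2.44, 0.0, 0.0, 0.0, -25.0]

[0.11, 0.52, 0.0, -0.0, 0.0, -5.0]
[0.26, 1.03, 0.0, 0.0, 0.0, -10.0]
[0.46, 1.52, 0.0, -0.0, 0.0, -15.0]
[0.7, 1.99, 0.0, -0.0, 0.0, -20.0]
[0.98, 2.44, 0.0, 0.0, 0.0, -25.0]
```

Call:
play_rows(motion=[[[0.28,1.45,0.1,0,0,-5.2],[0.44,1.96,0.1,0,0,-10.2],[0.64,2.45,0.1,0,0,-15.2],[0.88,2.92,0.1,0,0,-20.2],[1.16,3.37,0.1,0,0,-25.2]]])

```text
time: 3.1
tool_pos: [589.7, -28.6, 86.7]
tcp_rot: [-180.0, -0.0, 94.7]
ft_force: [-0.1, 1.1, 0.1]
finger_gap: 34.3
grip_force: 0.0
```

```bash
python3 - <<'E'
from h import *
from bench import sensors
s=sensors.sense(); st(s); print(arc(-85.5))
E
```

```text
3.1 [589.7 -28.6  86.7] [-180.    -0.    94.7] F [-0.1  1.1  0.1] 34.3
(np.float64(589.676719081002), np.float64(-28.530449066709227), 87, 94.5)
```

Call:
play_rows(motion=[[[0.11,0.52,0,0,0,-5],[0.26,1.03,0,0,0,-10],[0.46,1.52,0,0,0,-15],[0.7,1.99,0,0,0,-20],[0.98,2.44,0,0,0,-25]]])

```text
time: 3.6
tool_pos: [613.2, -16.9, 86.7]
tcp_rot: [-180.0, -0.0, 119.7]
ft_force: [-0.2, 0.0, -0.6]
finger_gap: 33.9
grip_force: 0.0
```

```bash
python3 - <<'E'
from h import *
from bench import sensors,optics
s=sensors.sense(); st(s); print(arc(-60.5))
d=optics.snapshot("wrist");d["tool"]=(s["tool_pos"],s["tcp_rot"]);pickle.dump(d,open("w2.pkl","wb"));cv2.imwrite("pics/w2.png",d["pixels"][:,:,::-1])
E
```

```text
3.6 [613.2 -16.9  86.7] [-180.    -0.   119.7] F [-0.2  0.  -0.6] 33.9
(np.float64(613.248970565607), np.float64(-16.797106155359312), 87, 119.5)
```

View pics/w2.png

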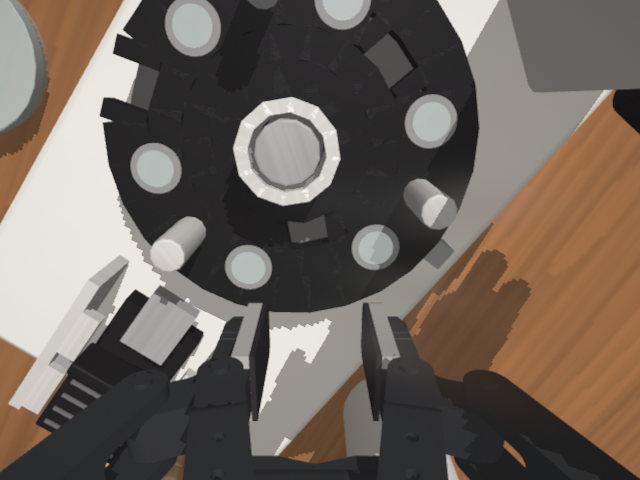

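```bash
python3 - <<'E'
from h import *
d=pickle.load(open("w2.pkl","rb"))
P=lambda q,z:cast(d,q,z,d["tool"])[:2]
s=P((287,152),108);print("s",s)
for n,q,z in(("post0",(168,253),113),("post1",(437,211),113),("lug",(445,262),68),("notch",(105,85),78)):
    w=P(q,z);print(n,w,np.linalg.norm(w-s),ang(w-s))
T=np.linalg.inv(d["T_tool_cam"])
for x in (-11,11):
  for y in (-17,17):
    for z in(-6,-38):
      c=d["mtx"]@(T@[x,y,z,1])[:3];print((x,y,z),(c[:2]/c[2]).round())
E
```

```text
s [573.95789165  30.25120668]
post0 [552.91573215 -24.47790051] 58.634867192737175 -111.0306734390799
post1 [631.83392666  39.43991961] 58.60092041576436 9.021293022387532
lug [666.9984623   16.75130932] 94.01486592311808 -8.255824176820228
notch [495.81928439  13.06113855] 80.00712710508014 -167.59287904570346
(-11, -17, -6) [278. 310.]
(-11, -17, -38) [271. 349.]
(-11, 17, -6) [354. 310.]
(-11, 17, -38) [362. 349.]
(11, -17, -6) [277. 264.]
(11, -17, -38) [269. 296.]
(11, 17, -6) [356. 264.]
(11, 17, -38) [364. 296.]
```

```bash
python3 - <<'E'
from h import *
c=arc(-60.5)
t=[arc(-60.5,z=112),arc(-60.5,z=137)]; plan(c,t); print(); 
c=t[-1]; plan(c,[arc(-110.5,off=-30,z=137)])
E
```

```text
[0.0, 0.0, -2.5, 0.0, 0.0, 0.0]
[0.0, 0.0, -5.0, 0.0, 0.0, 0.0]

[4.44, -7.52, -0.0, 0.0, -0.0, 50.0]
```

Call:
play_rows(motion=[[[0,0,-2.5,0,0,0],[0,0,-5,0,0,0]]], jaw=0)

```text
time: 3.85
tool_pos: [611.9, -16.8, 136.1]
tcp_rot: [-179.9, -0.1, 119.4]
ft_force: [0.2, -0.2, 1.0]
finger_gap: 5.5
grip_force: 0.0
```

Call:
play_rows(motion=[[[0.9,-1.5,0,0,0,8],[1.8,-3,0,0,0,16],[2.7,-4.5,0,0,0,24],[3.6,-6,0,0,0,32],[4,-7,0,0,0,40]]])

```text
time: 4.35
tool_pos: [531.2, -16.5, 136.8]
tcp_rot: [-180.0, 0.0, 79.0]
ft_force: [0.8, 0.7, 0.5]
finger_gap: -0.3
grip_force: 0.0
```

```bash
python3 - <<'E'
from h import *
c=arc(-60.5,z=137)
R=Ro.from_euler("xyz",[180,0,c[3]],degrees=True); c=tuple(np.array(c[:3])+R.apply([40,-70,0]))+(c[3]-40,)
print(c); plan(c,[arc(-110.5,off=-30,z=137)])
from bench import sensors
st(sensors.sense())
E
```

```text
(np.float64(532.6271294456753), np.float64(-16.45252752500602), np.float64(137.0), 79.5)
[0.0, -0.69, -0.0, -0.0, -0.0, 10.0]
4.35 [531.2 -16.5 136.8] [-180.    0.   79.] F [0.8 0.7 0.5] -0.3
```

Call:
play_rows(motion=[[[0,-0.35,0,0,0,5],[0,-0.7,0,0,0,10],[0,-0.7,0,0,0,10],[0,-0.7,0,0,0,10]]])

```text
time: 4.75
tool_pos: [525.7, -15.4, 137.0]
tcp_rot: [180.0, -0.0, 69.6]
ft_force: [-0.0, 0.6, 0.5]
finger_gap: 0.1
grip_force: 0.0
```

```bash
python3 - <<'E'
from h import *
from bench import sensors,optics
s=sensors.sense(); st(s); print(arc(-110.5,off=-30,z=137))
d=optics.snapshot("wrist");d["tool"]=(s["tool_pos"],s["tcp_rot"]);pickle.dump(d,open("w3.pkl","wb"));cv2.imwrite("pics/w3.png",d["pixels"][:,:,::-1])
T=np.linalg.inv(d["T_tool_cam"])
for p in ((0,0,0),(11,0,0),(11,0,-38)):
      c=d["mtx"]@(T@[*p,1])[:3];print(p,(c[:2]/c[2]).round())
E
```

```text
4.75 [525.7 -15.4 137. ] [180.   -0.   69.6] F [-0.   0.6  0.5] 0.1
(np.float64(525.88739144698), np.float64(-15.19410991711984), 137, 69.5)
(0, 0, 0) [314. 282.]
(11, 0, 0) [314. 259.]
(11, 0, -38) [314. 296.]
```

View pics/w3.png

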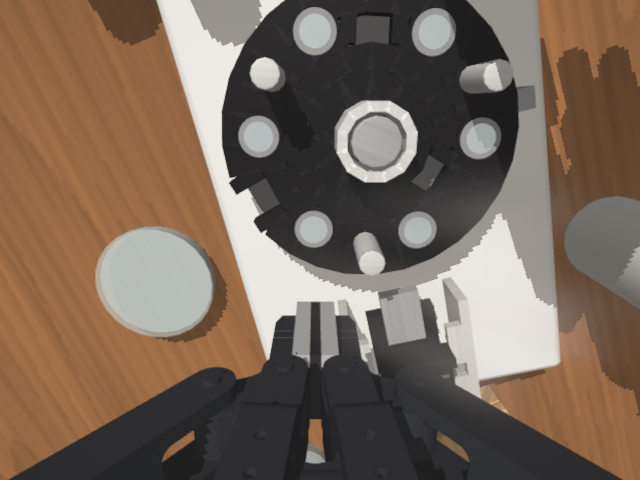

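```bash
python3 - <<'E'
from h import *
from bench import sensors,optics,r
print({k:getattr(r,k) for k in dir(r) if k[0]!="_"})
s=sensors.sense()
d=optics.snapshot("scene");pickle.dump(d,open("sc3.pkl","wb"))
for z in(0,45,73):
    c=d["R"]@(s["tool_pos"]+[0,0,z])+d["t"]; c=d["mtx"]@c; p=c[:2]/c[2]; print(z,p, (p-[250,80])*5)
cv2.imwrite("pics/sc3.png",cv2.resize(d["pixels"][80:200,250:400,::-1],None,fx=5,fy=5,interpolation=cv2.INTER_CUBIC))
E
```

```text
{'PlanningError': <class 'bench.PlanningError'>, 'pinch_z': 18.700000000000003}
0 [349.2326822 176.1647414] [496.16341101 480.823707  ]
45 [350.43350541 161.56784394] [502.16752707 407.83921969]
73 [351.21939415 152.01478301] [506.09697076 360.07391504]
```

View pics/sc3.png

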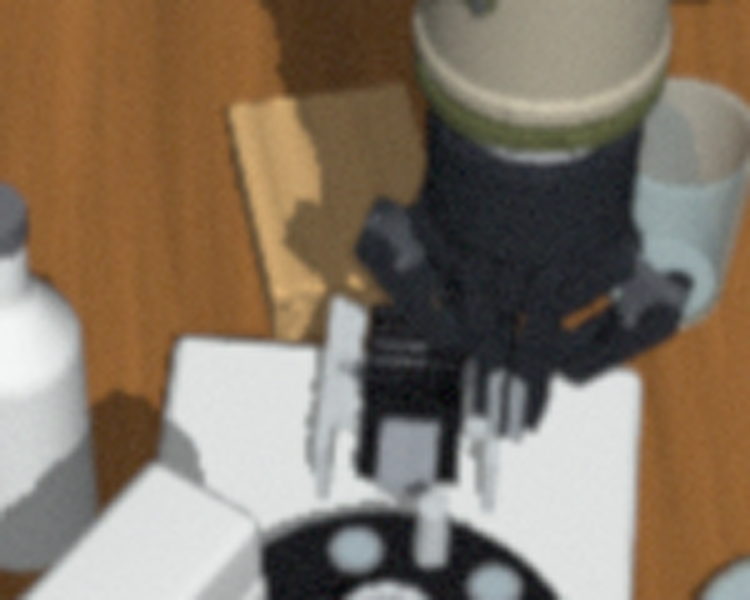

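```bash
python3 - <<'E'
from h import *
w=pickle.load(open("w3.pkl","rb"));s=pickle.load(open("sc3.pkl","rb"))
def ray(d,q,t=None):
    a=cast(d,q,0,t);b=cast(d,q,300,t);return a,(b-a)/np.linalg.norm(b-a)
def tri(q1,q2):
    a,u=ray(w,q1,w["tool"]);b,v=ray(s,q2)
    k=np.linalg.lstsq(np.c_[u,-v],b-a,rcond=None)[0]; p,q=a+k[0]*u,b+k[1]*v
    return (p+q)/2,np.linalg.norm(p-q)
R=Ro.from_euler("xyz",w["tool"][1],degrees=True)
for n,q1,q2 in(("tip",(314,302),(250+505/5,80+435/5)),("post0",(371,262),(250+433/5,80+500/5))):
    X,e=tri(q1,q2);print(n,X,e,"tool",R.inv().apply(X-w["tool"][0]))
E
```

```text
tip [526.22982279  -9.22197174 172.06593322] 3.6157163647756194 tool [  5.95113079  -1.59821938 -35.10406093]
post0 [551.14513303 -23.67691656 115.57042542] 2.921165924960432 tool [ 1.0992786  26.78274859 21.39762668]
```

Call:
play_rows(motion=[[[0,0,2.5,0,0,0],[0,0,5,0,0,0],[0,0,6.5,0,0,0],[0,0,7.5,0,0,0],[0,0,8,0,0,0]]])

```text
time: 5.35
tool_pos: [525.2, -15.3, 56.0]
tcp_rot: [-179.9, 0.0, 69.5]
ft_force: [0.5, 0.3, -0.1]
finger_gap: 0.4
grip_force: 0.0
```

Call:
play_rows(motion=[[[0,0,0,0,0,0],[0,0,0,0,0,0],[0,0,0,0,0,0]]])

```text
time: 5.65
tool_pos: [526.5, -15.4, 58.0]
tcp_rot: [179.9, -0.0, 69.5]
ft_force: [0.5, -0.3, -0.7]
finger_gap: -0.2
grip_force: 0.0
```

```bash
python3 - <<'E'
from h import *
from bench import sensors
st(sensors.sense())
c=arc(-110.5,off=-30,z=57)
for k in range(4):
    t=[arc(-110.5+25*k+5*i,off=-20,z=57) for i in range(1,6)]; plan(c,t); print(); c=t[-1]
E
```

```text
5.65 [526.5 -15.4  58. ] [179.9  -0.   69.5] F [ 0.5 -0.3 -0.7] -0.2
[-0.15, 1.53, 0.0, -0.0, 0.0, -5.0]
[-0.26, 2.07, 0.0, 0.0, 0.0, -10.0]
[-0.31, 2.62, 0.0, 0.0, 0.0, -15.0]
[-0.32, 3.17, 0.0, 0.0, 0.0, -20.0]
[-0.28, 3.72, 0.0, 0.0, 0.0, -25.0]

[-0.15, 0.53, 0.0, 0.0, 0.0, -5.0]
[-0.26, 1.07, 0.0, 0.0, 0.0, -10.0]
[-0.31, 1.62, 0.0, 0.0, 0.0, -15.0]
[-0.32, 2.17, 0.0, 0.0, 0.0, -20.0]
[-0.28, 2.72, 0.0, 0.0, 0.0, -25.0]

[-0.15, 0.53, 0.0, -0.0, 0.0, -5.0]
[-0.26, 1.07, 0.0, 0.0, 0.0, -10.0]
[-0.31, 1.62, 0.0, 0.0, 0.0, -15.0]
[-0.32, 2.17, 0.0, 0.0, 0.0, -20.0]
[-0.28, 2.72, 0.0, 0.0, 0.0, -25.0]

[-0.15, 0.53, 0.0, -0.0, 0.0, -5.0]
[-0.26, 1.07, 0.0, 0.0, 0.0, -10.0]
[-0.31, 1.62, 0.0, -0.0, 0.0, -15.0]
[-0.32, 2.17, 0.0, -0.0, 0.0, -20.0]
[-0.28, 2.72, 0.0, 0.0, 0.0, -25.0]
```

Call:
play_rows(motion=[[[-0.15,1.5,0,0,0,-5],[-0.25,2.05,0,0,0,-10],[-0.3,2.6,0,0,0,-15],[-0.3,3.15,0,0,0,-20],[-0.3,3.7,0,0,0,-25]]])

```text
time: 6.15
tool_pos: [559.3, -31.0, 57.7]
tcp_rot: [-180.0, -0.0, 94.7]
ft_force: [-4.3, 0.7, 2.4]
finger_gap: -0.1
grip_force: 2.1
```

```bash
cat >pp.py <<'E'
# post angles from wrist picture: posts are the bright small blobs near r=60 at z (arg)
from h import *
import sys
from bench import sensors,optics
s=sensors.sense(); st(s)
d=optics.snapshot("wrist");d["tool"]=(s["tool_pos"],s["tcp_rot"]);n=sys.argv[1];pickle.dump(d,open(n+".pkl","wb"));cv2.imwrite(f"pics/{n}.png",d["pixels"][:,:,::-1])
E
python3 pp.py w4
```

```text
6.15 [559.3 -31.   57.7] [-180.    -0.    94.7] F [-4.3  0.7  2.4] -0.1
```

View pics/w4.png

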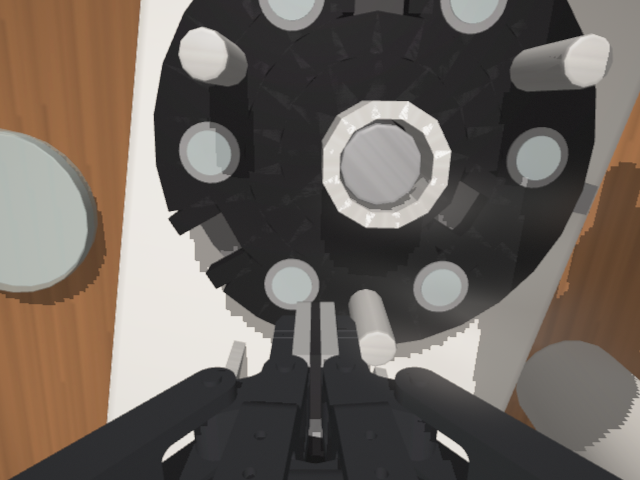

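Call:
play_rows(motion=[[[-0.15,0.55,0,0,0,-5],[-0.25,1.05,0,0,0,-10],[-0.3,1.6,0,0,0,-15],[-0.3,2.15,0,0,0,-20],[-0.3,2.7,0,0,0,-25]]])

```text
time: 6.7
tool_pos: [586.1, -32.1, 57.6]
tcp_rot: [-180.0, -0.0, 119.6]
ft_force: [-4.1, -0.3, 1.1]
finger_gap: -0.3
grip_force: 1.7
```

```bash
python3 - <<'E'
from h import *
from bench import sensors
st(sensors.sense()); print(arc(-60.5,off=-20,z=57))
d=pickle.load(open("w4.pkl","rb"))
P=lambda q,z:cast(d,q,z,d["tool"])[:2]
s=P((380,163),108);print("s",s)
for n,q,z in(("post0",(376,350),113),("post1",(592,60),113),("post2",(203,52),113),("lug",(590,198),68)):
    w=P(q,z);print(n,w,np.linalg.norm(w-S),ang(w-S))
E
```

```text
6.7 [586.1 -32.1  57.6] [-180.    -0.   119.6] F [-4.1 -0.3  1.1] -0.3
(np.float64(587.13829968741), np.float64(-31.569812958463324), 57, 119.5)
s [573.46138701  30.5985432 ]
post0 [579.27449775 -29.87842985] 60.52954751225423 -85.9504951100907
post1 [625.51739102  63.02502742] 60.08231190567117 32.77498302661785
post2 [522.02601002  56.41513942] 58.973197857146715 153.93188972496753
lug [665.47555633  18.74646775] 91.23580335445027 -7.401749430283977
```

Call:
play_rows(motion=[[[-0.15,0.55,0,0,0,-5],[-0.25,1.05,0,0,0,-10],[-0.3,1.6,0,0,0,-15],[-0.3,2.15,0,0,0,-20],[-0.3,2.7,0,0,0,-25]]])

```text
time: 7.2
tool_pos: [611.3, -21.6, 57.5]
tcp_rot: [-180.0, 0.0, 144.6]
ft_force: [-3.0, -1.4, 1.9]
finger_gap: -0.2
grip_force: 1.6
```

Call:
play_rows(motion=[[[-0.15,0.55,0,0,0,-5],[-0.25,1.05,0,0,0,-10],[-0.3,1.6,0,0,0,-15],[-0.3,2.15,0,0,0,-20],[-0.3,2.7,0,0,0,-25]]])

```text
time: 7.7
tool_pos: [629.6, -1.5, 57.5]
tcp_rot: [-180.0, 0.0, 169.6]
ft_force: [-2.3, -2.5, 0.4]
finger_gap: 0.0
grip_force: 1.2
```

```bash
python3 - <<'E'
from h import *
from bench import sensors
st(sensors.sense()); c=arc(-10.5,off=-20,z=57);print(c)
E
```

```text
7.7 [629.6  -1.5  57.5] [-180.     0.   169.6] F [-2.3 -2.5  0.4] 0.0
(np.float64(630.3505839439943), np.float64(-0.09922968080794092), 57, 169.5)
```

```bash
python3 - <<'E'
from h import *
c=arc(-10.5,off=-30,z=117); t=arc(-131.5,off=-32,z=117)
print(c,t)
N=15; pts=[tuple(np.array(c)+(np.array(t)-np.array(c))*i/N) for i in range(N+1)]
for k in (0,5,10): plan(pts[k],pts[k+1:k+6]);print()
E
```

```text
(np.float64(628.5282286890728), np.float64(-9.931778756447486), 117, 169.5) (np.float64(511.27621404180763), np.float64(6.76649829556348), 117, 48.5)
[0.79, -0.03, -0.0, 0.0, -0.0, 8.1]
[1.58, -0.07, -0.0, 0.0, -0.0, 16.1]
[2.37, -0.1, -0.0, 0.0, -0.0, 24.2]
[3.16, -0.13, -0.0, -0.0, -0.0, 32.3]
[3.94, -0.16, -0.0, -0.0, -0.0, 40.3]

[0.58, -0.54, -0.0, 0.0, -0.0, 8.1]
[1.16, -1.07, -0.0, 0.0, -0.0, 16.1]
[1.74, -1.61, -0.0, 0.0, -0.0, 24.2]
[2.32, -2.14, -0.0, 0.0, -0.0, 32.3]
[2.9, -2.68, -0.0, 0.0, -0.0, 40.3]

[0.1, -0.78, -0.0, 0.0, -0.0, 8.1]
[0.19, -1.57, -0.0, 0.0, -0.0, 16.1]
[0.29, -2.35, -0.0, -0.0, -0.0, 24.2]
[0.38, -3.14, -0.0, -0.0, -0.0, 32.3]
[0.48, -3.92, -0.0, 0.0, -0.0, 40.3]
```

Call:
play_rows(motion=[[[0,-1,0,0,0,0],[0,-1,-2,0,0,0],[0,-1,-4,0,0,0],[0,-1,-6,0,0,0],[0,-1,-6,0,0,0]]])

```text
time: 8.2
tool_pos: [630.1, -12.0, 121.2]
tcp_rot: [180.0, 0.4, 169.3]
ft_force: [0.3, -0.1, 0.6]
finger_gap: 0.3
grip_force: 0.0
```

Call:
play_rows(motion=[[[0.8,0,0,0,0,8.1],[1.6,-0.05,0,0,0,16.1],[2.4,-0.1,0,0,0,24.2],[3.15,-0.15,0,0,0,32.3],[3.95,-0.15,0,0,0,40.3]]])

```text
time: 8.7
tool_pos: [587.7, -5.7, 115.9]
tcp_rot: [-180.0, -0.0, 128.7]
ft_force: [-0.2, -1.2, -0.3]
finger_gap: 0.2
grip_force: 0.0
```

Call:
play_rows(motion=[[[0.6,-0.55,0,0,0,8.1],[1.15,-1.05,0,0,0,16.1],[1.75,-1.6,0,0,0,24.2],[2.3,-2.15,0,0,0,32.3],[2.9,-2.7,0,0,0,40.3]]])

```text
time: 9.2
tool_pos: [548.4, -0.2, 116.0]
tcp_rot: [-180.0, 0.0, 88.4]
ft_force: [0.1, -1.0, -0.8]
finger_gap: -0.1
grip_force: 0.0
```

Call:
play_rows(motion=[[[0.1,-0.8,0,0,0,8.1],[0.2,-1.55,0,0,0,16.1],[0.3,-2.35,0,0,0,24.2],[0.4,-3.15,0,0,0,32.3],[0.5,-3.9,0,0,0,40.3]]])

```text
time: 9.7
tool_pos: [509.5, 5.6, 116.0]
tcp_rot: [-180.0, 0.0, 48.1]
ft_force: [0.4, 0.5, 0.3]
finger_gap: 0.1
grip_force: 0.0
```

Call:
play_rows(motion=[[[0,0,0,0,0,0],[0,0,0,0,0,0]]])

```text
time: 9.9
tool_pos: [510.3, 5.7, 116.5]
tcp_rot: [-180.0, 0.0, 48.7]
ft_force: [0.7, 0.6, 0.4]
finger_gap: 0.1
grip_force: 0.0
```

```bash
python3 pp.py w5; python3 - <<'E'
from h import *
from bench import sensors
print(arc(-131.5,off=-32,z=117))
E
```

```text
9.9 [510.3   5.7 116.5] [-180.     0.    48.7] F [0.7 0.6 0.4] 0.1
(np.float64(511.27621404180763), np.float64(6.76649829556348), 117, 48.5)
```

View pics/w5.png

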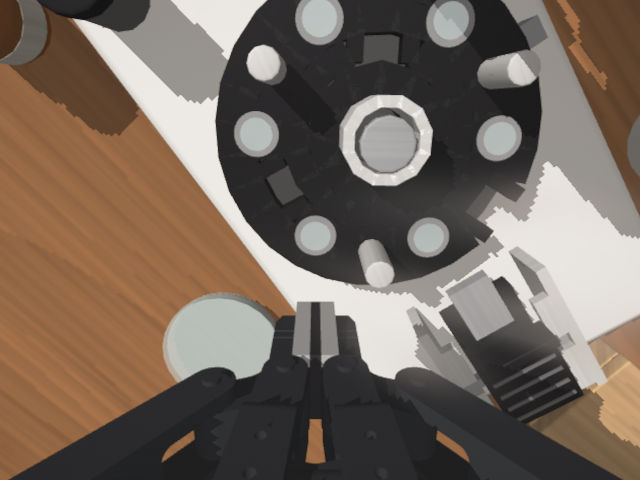

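```bash
python3 - <<'E'
from h import *
d=pickle.load(open("w5.pkl","rb"))
P=lambda q,z:cast(d,q,z,d["tool"])[:2]
s=P((387,143),108);print("s",s)
for n,q,z,o in(("post2",(379,275),113,300),("post0",(522,69),113,60),("post1",(263,61),113,180),("lug",(543,28),68,0)):
    w=P(q,z);print(n,w,np.linalg.norm(w-s),ang(w-s),ang(w-s)-o,"S:",np.linalg.norm(w-S),ang(w-S)-o)
p=-131.2
c=arc(-131.5,off=-32,z=57)
for a,b in((p,20),(p+20,20),(p+40,16)):
    t=[arc(a+b*i/5,off=-20,z=57) for i in range(1,6)]; plan(c,t); print(t[-1],"\n"); c=t[-1]
E
```

```text
s [573.97304765  30.68271189]
post2 [534.07205246 -12.69357182] 58.93718185420971 -132.61034584675602 -432.610345846756 S: 59.50446652141116 -433.457239756085
post0 [631.66949222  18.91378187] 58.88452623387759 -11.529039076000556 -71.52903907600056 S: 57.841782463606684 -71.55501748685212
post1 [556.55143516  88.62476988] 60.50450120510872 106.7346139517372 -73.2653860482628 S: 60.98227954547219 -72.3907740924629
lug [666.3908309   16.73153933] 93.46486975125445 -8.584420685012878 -8.584420685012878 S: 92.42215363269703 -8.567449700011466
[-0.13, 1.66, 0.0, 0.0, 0.0, -4.3]
[-0.23, 2.09, 0.0, 0.0, 0.0, -8.3]
[-0.29, 2.52, 0.0, -0.0, 0.0, -12.3]
[-0.32, 2.96, 0.0, 0.0, 0.0, -16.3]
[-0.32, 3.41, 0.0, 0.0, 0.0, -20.3]
(np.float64(534.6560497707642), np.float64(-18.206936671288897), 57, 68.80000000000001) 

[-0.12, 0.42, 0.0, 0.0, 0.0, -4.0]
[-0.22, 0.85, 0.0, 0.0, 0.0, -8.0]
[-0.28, 1.29, 0.0, -0.0, 0.0, -12.0]
[-0.32, 1.73, 0.0, 0.0, 0.0, -16.0]
[-0.32, 2.17, 0.0, 0.0, 0.0, -20.0]
(np.float64(553.7478411375016), np.float64(-29.067992610823595), 57, 88.80000000000001) 

[-0.1, 0.34, 0.0, 0.0, 0.0, -3.2]
[-0.19, 0.68, 0.0, 0.0, 0.0, -6.4]
[-0.25, 1.03, 0.0, 0.0, 0.0, -9.6]
[-0.29, 1.38, 0.0, -0.0, 0.0, -12.8]
[-0.32, 1.73, 0.0, 0.0, 0.0, -16.0]
(np.float64(570.9902777040583), np.float64(-32.61831847498338), 57, 104.80000000000001)
```

Call:
play_rows(motion=[[[0,0,2,0,0,0],[0,0,4,0,0,0],[0,0,5.5,0,0,0],[0,0,6,0,0,0],[0,0,6,0,0,0]]])

```text
time: 10.45
tool_pos: [509.7, 6.0, 56.0]
tcp_rot: [-179.9, 0.1, 48.6]
ft_force: [0.6, -0.3, -0.3]
finger_gap: 0.1
grip_force: 0.0
```

Call:
play_rows(motion=[[[-0.1,1.65,0,0,0,-4.3],[-0.2,2.1,0,0,0,-8.3],[-0.3,2.5,0,0,0,-12.3],[-0.3,2.95,0,0,0,-16.3],[-0.3,3.4,0,0,0,-20.3]]])

```text
time: 10.95
tool_pos: [534.3, -18.7, 58.0]
tcp_rot: [180.0, -0.0, 69.1]
ft_force: [-1.9, 1.4, 1.2]
finger_gap: -0.1
grip_force: 1.4
```

Call:
play_rows(motion=[[[-0.1,0.4,0,0,0,-4],[-0.2,0.85,0,0,0,-8],[-0.3,1.3,0,0,0,-12],[-0.3,1.7,0,0,0,-16],[-0.3,2.2,0,0,0,-20]]])

```text
time: 11.45
tool_pos: [553.6, -29.5, 58.0]
tcp_rot: [180.0, -0.0, 89.1]
ft_force: [-2.2, 0.1, 0.7]
finger_gap: 0.0
grip_force: 1.6
```

Call:
play_rows(motion=[[[-0.1,0.35,0,0,0,-3.2],[-0.2,0.7,0,0,0,-6.4],[-0.25,1.05,0,0,0,-9.6],[-0.3,1.4,0,0,0,-12.8],[-0.3,1.7,0,0,0,-16]]])

```text
time: 11.95
tool_pos: [570.8, -33.0, 58.0]
tcp_rot: [180.0, 0.0, 105.0]
ft_force: [-3.0, -0.7, 0.8]
finger_gap: -0.1
grip_force: 1.3
```

```bash
python3 pp.py w6; python3 - <<'E'
from h import *
c=arc(-75.2,off=-20,z=57)
plan(c,[arc(-75.2+i,off=-20,z=57) for i in range(1,11)])
E
```

```text
11.95 [570.8 -33.   58. ] [180.   0. 105.] F [-3.  -0.7  0.8] -0.1
[-0.03, 0.11, 0.0, 0.0, 0.0, -1.0]
[-0.07, 0.21, 0.0, 0.0, 0.0, -2.0]
[-0.1, 0.32, 0.0, 0.0, 0.0, -3.0]
[-0.12, 0.42, 0.0, -0.0, 0.0, -4.0]
[-0.15, 0.53, 0.0, 0.0, 0.0, -5.0]
[-0.18, 0.64, 0.0, -0.0, 0.0, -6.0]
[-0.2, 0.75, 0.0, 0.0, 0.0, -7.0]
[-0.22, 0.85, 0.0, -0.0, 0.0, -8.0]
[-0.24, 0.96, 0.0, -0.0, 0.0, -9.0]
[-0.26, 1.07, 0.0, -0.0, 0.0, -10.0]
```

Call:
play_rows(motion=[[[-0.03,0.1,0,0,0,-1],[-0.07,0.2,0,0,0,-2],[-0.1,0.3,0,0,0,-3],[-0.12,0.4,0,0,0,-4]]])

```text
time: 12.4
tool_pos: [574.6, -33.1, 57.4]
tcp_rot: [180.0, 0.0, 108.9]
ft_force: [-4.6, -2.0, 3.9]
finger_gap: 0.1
grip_force: 2.4
```

Call:
play_rows(motion=[[[-0.03,0.1,0,0,0,-1],[-0.03,0.1,0,0,0,-1],[-0.03,0.1,0,0,0,-1]]])

```text
time: 12.7
tool_pos: [575.7, -32.8, 56.7]
tcp_rot: [180.0, -0.0, 109.9]
ft_force: [-0.7, 0.0, 0.2]
finger_gap: -0.0
grip_force: 0.4
```

Call:
play_rows(motion=[[[-0.03,0.1,0,0,0,-1],[-0.03,0.1,0,0,0,-1],[-0.03,0.1,0,0,0,-1]]])

```text
time: 13.0
tool_pos: [576.7, -32.7, 56.9]
tcp_rot: [180.0, -0.0, 110.9]
ft_force: [-0.0, -0.7, -0.1]
finger_gap: 0.0
grip_force: 0.0
```

```bash
python3 pp.py w7; python3 - <<'E'
from h import *
a,b=[pickle.load(open(f"{n}.pkl","rb"))["pixels"] for n in("w6","w7")]
cv2.imwrite("pics/cmp.png",np.hstack([a[:,:,::-1],b[:,:,::-1]])[::2,::2]*1)
E
```

```text
13.0 [576.7 -32.7  56.9] [180.   -0.  110.9] F [-0.  -0.7 -0.1] 0.0
```

View pics/w7.png

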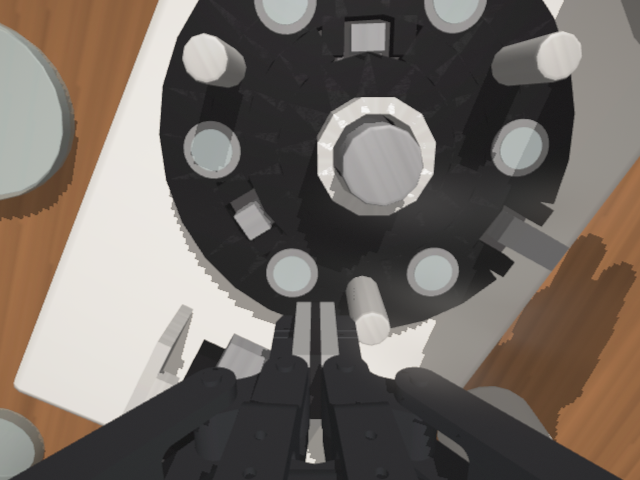

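```bash
cat >>h.py <<'E'
D=np.radians(-97.8); E_=np.array([np.cos(D),np.sin(D)])
def tab(dist,z): q=S+dist*E_; return (q[0],q[1],z,82.2)
E
python3 - <<'E'
from h import *
d=pickle.load(open("w7.pkl","rb"))
P=lambda q,z:cast(d,q,z,d["tool"])[:2]
for z in(113,101):
  for n,q,o in(("post2",(372,329),300),("post0",(561,51),60),("post1",(204,54),180)):
    w=P(q,z);print(z,n,np.linalg.norm(w-S),ang(w-S)-o)
c=arc(-69.2,off=-20,z=57); R=Ro.from_euler("xyz",[180,0,c[3]],degrees=True)
c=tuple(np.array(c[:3])+R.apply([0,-10,-60]))+(c[3],); print(c)
t=[tuple(np.array(c)+(np.array(tab(147,117))-np.array(c))*i/4) for i in (1,2,3,4)]; plan(c,t); print(t[-1])
E
```

```text
113 post2 51.83353337820627 -372.35032410351346
113 post0 53.31569232455675 -3.709445602288774
113 post1 58.96925273672013 -9.790222691991914
101 post2 58.60064543739268 -370.22037739538615
101 post0 59.22490438286244 -6.292736012195512
101 post1 62.01122618432301 -9.342903754598439
(np.float64(568.2616474526078), np.float64(-36.24274945600498), np.float64(117.0), 110.8)
[-1.73, -1.01, -0.0, 0.0, -0.0, 7.1]
[-3.45, -2.02, -0.0, 0.0, -0.0, 14.3]
[-5.18, -3.03, -0.0, 0.0, -0.0, 21.5]
[-6.91, -4.04, -0.0, 0.0, -0.0, 28.6]
(np.float64(555.0498108521573), np.float64(-115.13993254930222), np.float64(117.0), np.float64(82.2))
```

Call:
play_rows(motion=[[[0,-1,0,0,0,0],[0,-1,-2,0,0,0],[0,-1,-4,0,0,0],[0,-1,-6,0,0,0],[0,-1,-6,0,0,0]]])

```text
time: 13.55
tool_pos: [569.0, -37.0, 120.4]
tcp_rot: [179.7, 0.2, 110.9]
ft_force: [1.3, 0.8, -0.2]
finger_gap: 0.2
grip_force: 0.0
```

Call:
play_rows(motion=[[[-1.75,-1,0,0,0,7.1],[-3.45,-2,0,0,0,14.3],[-5.2,-3,0,0,0,21.5],[-6.9,-4,0,0,0,28.6],[-6.9,-4,0,0,0,28.6]]])

```text
time: 14.05
tool_pos: [553.1, -117.1, 115.8]
tcp_rot: [-179.9, 0.0, 82.0]
ft_force: [0.8, 0.2, 0.4]
finger_gap: 0.1
grip_force: 0.0
```

Call:
play_rows(motion=[[[0,0,1.5,0,0,0],[0,0,3,0,0,0],[0,0,4,0,0,0],[0,0,4,0,0,0],[0,0,4,0,0,0]]])

```text
time: 14.55
tool_pos: [554.0, -114.5, 76.1]
tcp_rot: [-179.9, -0.0, 82.3]
ft_force: [0.1, 0.4, -0.5]
finger_gap: -0.0
grip_force: 0.0
```

```bash
python3 - <<'E'
from h import *
from bench import sensors,optics
s=sensors.sense(); st(s)
d=optics.snapshot("scene");pickle.dump(d,open("sc8.pkl","wb"));print(tab(147,77))
E
```

```text
14.55 [ 554.  -114.5   76.1] [-179.9   -0.    82.3] F [ 0.1  0.4 -0.5] -0.0
(np.float64(555.0498108521573), np.float64(-115.13993254930222), 77, 82.2)
```

Call:
play_rows(motion=[[[0,0,0.2,0,0,0],[0,0,0.4,0,0,0],[0,0,0.6,0,0,0],[0,0,0.6,0,0,0],[0,0,0.6,0,0,0]]])

```text
time: 15.1
tool_pos: [554.4, -115.2, 70.9]
tcp_rot: [-180.0, 0.0, 82.3]
ft_force: [-0.2, 0.7, 0.4]
finger_gap: -0.0
grip_force: 0.0
```

Call:
play_rows(motion=[[[0,0,0.2,0,0,0],[0,0,0.4,0,0,0],[0,0,0.4,0,0,0],[0,0,0.4,0,0,0]]])

```text
time: 15.5
tool_pos: [554.3, -115.1, 66.8]
tcp_rot: [-180.0, -0.0, 82.3]
ft_force: [-0.3, 0.2, -0.4]
finger_gap: -0.0
grip_force: 0.0
```

Call:
play_rows(motion=[[[0,0,0.2,0,0,0],[0,0,0.2,0,0,0],[0,0,0.2,0,0,0]]])

```text
time: 15.8
tool_pos: [554.3, -115.1, 64.8]
tcp_rot: [-180.0, -0.0, 82.3]
ft_force: [-0.0, -0.6, 0.0]
finger_gap: 0.3
grip_force: 0.0
```

Call:
play_rows(motion=[[[0,0,0.2,0,0,0],[0,0,0.2,0,0,0],[0,0,0.2,0,0,0]]])

```text
time: 16.1
tool_pos: [554.3, -115.1, 62.8]
tcp_rot: [-180.0, -0.0, 82.3]
ft_force: [-0.5, 0.1, 0.1]
finger_gap: 0.2
grip_force: 0.0
```

Call:
play_rows(motion=[[[0,0,0.2,0,0,0],[0,0,0.2,0,0,0],[0,0,0.2,0,0,0]]])

```text
time: 16.4
tool_pos: [554.6, -115.2, 61.1]
tcp_rot: [180.0, 0.0, 82.3]
ft_force: [0.3, -0.9, 1.4]
finger_gap: -0.1
grip_force: 1.1
```

Call:
play_rows(motion=[[[0,0,0.2,0,0,0],[0,0,0.2,0,0,0],[0,0,0.2,0,0,0]]])

```text
time: 16.7
tool_pos: [554.6, -115.2, 59.1]
tcp_rot: [180.0, 0.0, 82.3]
ft_force: [-0.2, -0.4, 3.8]
finger_gap: -0.2
grip_force: 1.6
```

Call:
play_rows(motion=[[[0,0,0.2,0,0,0],[0,0,0.4,0,0,0],[0,0,0.4,0,0,0],[0,0,0.4,0,0,0]]])

```text
time: 17.1
tool_pos: [554.6, -115.2, 55.1]
tcp_rot: [180.0, 0.0, 82.3]
ft_force: [-0.7, -1.1, 5.9]
finger_gap: -0.0
grip_force: 2.6
```

Call:
play_rows(motion=[[[0,0,0.15,0,0,0],[0,0,0.15,0,0,0],[0,0,0.15,0,0,0]]])

```text
time: 17.4
tool_pos: [554.7, -115.2, 54.2]
tcp_rot: [180.0, 0.0, 82.3]
ft_force: [-2.7, 0.6, 8.3]
finger_gap: 0.2
grip_force: 4.4
```

Call:
play_rows(motion=[[[0.4,0,0,0,0,0],[0.8,0,0,0,0,0],[1.2,0,0,0,0,0],[1.6,0,0,0,0,0],[2,0,0,0,0,0]]])

```text
time: 17.9
tool_pos: [557.3, -95.5, 54.2]
tcp_rot: [180.0, 0.0, 82.3]
ft_force: [-3.1, -1.9, 9.3]
finger_gap: 0.2
grip_force: 4.6
```

Call:
play_rows(motion=[[[0.4,0,0,0,0,0],[0.8,0,0,0,0,0],[1.2,0,0,0,0,0],[1.5,0,0,0,0,0],[1.5,0,0,0,0,0]]])

```text
time: 18.4
tool_pos: [559.3, -80.3, 54.1]
tcp_rot: [180.0, 0.0, 82.3]
ft_force: [-3.2, 0.5, 9.0]
finger_gap: -0.1
grip_force: 4.6
```

Call:
play_rows(motion=[[[0.2,0,0,0,0,0],[0.4,0,0,0,0,0],[0.4,0,0,0,0,0]]])

```text
time: 18.7
tool_pos: [560.2, -77.6, 54.3]
tcp_rot: [179.9, 0.1, 82.3]
ft_force: [-1.4, -4.7, 8.2]
finger_gap: -0.2
grip_force: 4.0
```

Call:
play_rows(motion=[[[0.2,0,0,0,0,0],[0.4,0,0,0,0,0],[0.4,0,0,0,0,0]]])

```text
time: 19.0
tool_pos: [560.9, -73.9, 54.3]
tcp_rot: [179.9, 0.1, 82.3]
ft_force: [-1.7, -6.2, 7.7]
finger_gap: -0.2
grip_force: 5.1
```

```bash
python3 - <<'E'
from h import *
from bench import sensors,optics
s=sensors.sense(); st(s); print("dist",(s["tool_pos"][:2]-S)@E_)
E
```

```text
19.0 [560.9 -73.9  54.3] [1.799e+02 1.000e-01 8.230e+01] F [-1.7 -6.2  7.7] -0.2
dist 105.37170452715817
```

Call:
play_rows(motion=[[[0.2,0,0,0,0,0],[0.2,0,0,0,0,0],[0.2,0,0,0,0,0]]])

```text
time: 19.3
tool_pos: [561.0, -73.5, 54.4]
tcp_rot: [179.9, 0.2, 82.2]
ft_force: [-2.8, -11.7, 7.7]
finger_gap: -0.1
grip_force: 8.6
```

Call:
play_rows(motion=[[[0.2,0,0,0,0,0],[0.2,0,0,0,0,0],[0.2,0,0,0,0,0]]])

```text
time: 19.6
tool_pos: [561.0, -73.3, 54.5]
tcp_rot: [179.9, 0.4, 82.2]
ft_force: [-4.0, -19.6, 7.7]
finger_gap: -0.4
grip_force: 12.1
```

```bash
python3 - <<'E'
from h import *
from bench import sensors,optics
s=sensors.sense(); st(s); print("dist",(s["tool_pos"][:2]-S)@E_)
E
```

```text
19.6 [561.  -73.3  54.5] [179.9   0.4  82.2] F [ -4.  -19.6   7.7] -0.4
dist 104.74701449006959
```

Call:
play_rows(motion=[[[-0.2,0,-0.2,0,0,0],[-0.2,0,-0.5,0,0,0],[-0.2,0,-0.9,0,0,0],[-0.2,0,-1.2,0,0,0],[-0.2,0,-1.2,0,0,0]]])

```text
time: 20.1
tool_pos: [559.8, -73.3, 64.5]
tcp_rot: [-180.0, 0.2, 82.2]
ft_force: [0.8, -12.1, -1.8]
finger_gap: 0.1
grip_force: 6.2
```

Call:
play_rows(motion=[[[-0.3,0,0,0,0,0],[-0.5,0,0,0,0,0],[-0.5,0,0,0,0,0]]])

```text
time: 20.4
tool_pos: [559.4, -75.4, 65.0]
tcp_rot: [-180.0, -0.0, 82.3]
ft_force: [-0.8, 0.2, 0.4]
finger_gap: 0.1
grip_force: 0.0
```

Call:
play_rows(motion=[[[0,0,-2,0,0,0],[0,0,-5,0,0,0],[0,0,-8,0,0,0],[0,0,-8,0,0,0]]])

```text
time: 20.8
tool_pos: [562.9, -75.7, 150.8]
tcp_rot: [179.5, 0.0, 82.3]
ft_force: [0.2, 0.3, 1.5]
finger_gap: -0.0
grip_force: 0.0
```

```bash
python3 - <<'E'
from h import *
from bench import sensors,optics
s=sensors.sense(); st(s); print((s["tool_pos"][:2]-S)@E_)
d=optics.snapshot("wrist");t=(s["tool_pos"],s["tcp_rot"])
T=np.linalg.inv(d["T_tool_cam"]);R=Ro.from_euler("xyz",t[1],degrees=True)
g=cv2.cvtColor(d["pixels"],cv2.COLOR_RGB2GRAY)
n=np.array([-E_[1],E_[0]])
for off in(-6,0,6):
  o=[]
  for dist in range(40,100,3):
    X=[*(S+dist*E_+off*n),77]; c=d["mtx"]@(T@[*R.inv().apply(np.array(X)-t[0]),1])[:3]; u,v=(c[:2]/c[2]).round().astype(int)
    o.append((dist,int(g[v,u]) if 0<=u<640 and 0<=v<480 else None))
  print(off,o)
E
```

```text
20.8 [562.9 -75.7 150.8] [179.5   0.   82.3] F [0.2 0.3 1.5] -0.0
106.8641915177088
-6 [(40, 29), (43, 40), (46, 39), (49, 94), (52, 156), (55, 184), (58, 183), (61, 150), (64, 165), (67, 165), (70, 165), (73, 165), (76, 164), (79, 164), (82, 163), (85, 163), (88, 163), (91, 163), (94, 122), (97, 40)]
0 [(40, 31), (43, 29), (46, 30), (49, 132), (52, 166), (55, 185), (58, 185), (61, 147), (64, 166), (67, 166), (70, 166), (73, 166), (76, 166), (79, 166), (82, 165), (85, 165), (88, 165), (91, 165), (94, 123), (97, 40)]
6 [(40, 31), (43, 31), (46, 30), (49, 29), (52, 39), (55, 152), (58, 151), (61, 143), (64, 167), (67, 166), (70, 166), (73, 165), (76, 165), (79, 165), (82, 165), (85, 166), (88, 165), (91, 165), (94, 108), (97, 42)]
```

Call:
play_rows(motion=[[[0,0,-2,0,0,0],[0,0,-4,0,0,0],[0,0,-4,0,0,0],[0,0,-4,0,0,0],[0,0,-4,0,0,0]]])

```text
time: 21.35
tool_pos: [558.8, -75.1, 183.4]
tcp_rot: [-179.8, -0.0, 82.3]
ft_force: [-0.6, 0.2, 0.3]
finger_gap: 0.1
grip_force: 0.0
```

```bash
python3 - <<'E'
from h import *
from bench import sensors,job
st(sensors.sense()); print(job.hand_in())
E
```

```text
21.35 [558.8 -75.1 183.4] [-179.8   -0.    82.3] F [-0.6  0.2  0.3] 0.1
the job is handed in; nothing more can be done
None
```

The carousel was turned until it dropped home on the spindle, the latch was pushed to its stop over the disc and the tab released, and the job was handed in at about 21 s; I did not test the lock by pulling the latch back, and hand-in returned no verdict.

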